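# Set the dust extractor's speed wheel and start it

### The arm

A 7-joint arm with a two-finger parallel gripper is mounted at the origin on the work surface; the furniture and walls round the work are solid. World frame = base frame: x ahead of the robot, y to its left, z up, the work surface at z = 0. Lengths are in mm, angles in rad, forces in N, time in s.
With the tool pointing down it reaches from about 425 to 925 mm from the base axis. Payload 6.8 kg.
Tool frame: the origin (TCP) lies between the finger pads; the fingertips stand 8 mm ahead of it and the grasp point (between the pads) lies 11 mm behind it; z points along the fingers, y is the direction in which the jaws open and shut (so a half turn about z gives the same grasp; the last joint's range is limited). The gripper opens to 85 mm and grips with 20 to 120 N. Pads are 22 mm wide; open, the fingers measure 114 mm over their backs; the gripper's body (76 mm by 85 mm) begins 54 mm behind the grasp point. The pads swing forward as they close: fully open they stand 13 mm farther back than shut.
Start: joints at [1.039, 0.477, 0.022, 1.555, -0.011, 1.109, -0.083], TCP at [277.589, -615.298, 239.308] pointing down, gripper open.
Joint ranges: [-2.96, 2.96], [-0.34, 2.1], [-1.41, 1.46], [0.24, 2.44], [-1.37, 4.51], [0.17, 1.92], [-2.96, 2.96]. Speed limits (rad/s): [2.39, 2.39, 3.14, 3.14, 3.14, 3.14, 3.14].

### API

Orientations are given as a 3x3 rotation matrix whose columns are the frame's x, y, z axes.
In Python, from bench import manip gives the robot as it stands.
- The arm moves only by the tool carry_out, never from a script. Its argument "targets" is a list that holds one entry, the list of rows, each a list of 7 numbers: the turn, a rotation vector about the world's x, y, z in degrees, then the shift along the world's x, y, z in cm, then the gripper's target within -1 to 1 (shut at 1, half-way at 0, fully open at -1). In form: [[[wx, wy, wz, tx, ty, tz, hand], ...]]. A call has 1 to 8 rows; each row is the pose to reach, as a shift and turn from the pose measured when the call began; what a row does not reach only later rows make up. A row lasts 1/8 s, in which the tool goes at most 62.5 mm and 10.7 degrees, less where a joint would pass 70% of its speed; a pose out of reach is approached as far as the arm can. A call with a gripper value outside its range is refused whole. The fingers move at their own pace and stop on an object; "force" is the grip in N (left out, the last holds). Time passes only in rows, so rows that repeat a pose let the fingers close. It gives the time, the measured TCP pose, the force and the opening at its end, in the units of the state.
- manip.get_obs(): the state, without advancing time (a new reading comes with each control period).
- manip.grab_frame(name): name is "side" or "top"; returns (picture, depth): 400x640x3 uint8, red, green, blue; 400x640 float32, mm along the optical axis (not along the pixel's ray), 0 where there is no reading.
- manip.camera_params(name): a dict with "mtx" (3x3 intrinsics, pixels), "eye" and "orientation" of the camera in the world. Camera axes: x right, y up, looking along -z (the intrinsics and any distortion apply to the point x, -y, -z); pixel columns grow to the right and rows downward; lengths in mm; the calibration is good to about 2 mm. A picture is of the moment at which its call begins. camera_params takes no time and is no camera call.
- manip.finish_job(): hands the job in, once; it reports no verdict.
Trained networks look in the newest picture that a camera, given by its name, has taken for a name from the list of things; names that differ only in an ending like _2 or _b are one class to them, and where a whole thing is asked for, a point or a joint stands for the part that bears it (a point fixed in the world has none). Each returns a list of dicts, best first, with "p" (0 to 1); they miss things now and then, are a little off and sometimes report something else, mostly with a low value. They report only what shows in the picture. A call takes as long as a camera call.
- manip.look_for(camera, thing): "position" ([x, y, z] in mm, in world coordinates, good to about 4 mm: the middle of the surface that is visible of it).
- manip.regions_of(camera, thing): "mask" (400x640 bool, what is visible of it).
- manip.tip_of(camera, thing): "position" ([x, y, z] in mm, in world coordinates, good to about 4 mm: a listed point, or the origin of a listed thing).
The state is a dict: "t": time; "joint_positions": joint angles; "qd": joint speeds; "joint_torque": joint torques, N m; "tool_pos": TCP position; "orientation": TCP orientation; "ft_force": force on the tool from outside, world axes, zero at the start; "ft_torque": the same for the moment, N m; "width": finger opening in mm.
Only numpy, scipy, OpenCV 4.12 (cv2) and the standard library are available. Lean on these libraries where they do the work, as an engineer would, in place of code of your own. Each camera call takes 0.05 s, during which the arm holds its last target.

### The job

Set the dust extractor on the bench to speed three and start it: with a light fingertip on the knurled rim, roll the wheel on its control box until it has clicked in with its pointer line at the three dots, and only then press the round start button fully down and let it come up again. Do not pinch the wheel by its flanks, and leave the things lying around as they are.

Things in the scene. Friction and masses are not known exactly. Their poses are not given: they have to be found in the camera images.
- control_box: Grey box of the dust extractor, 120 mm front to back (its x), 200 mm wide (its y), top at z = 56.5 mm, screwed down (it cannot move). Origin: centre of its underside, on the bench. Its own x points from its front (the robot's side) to its back, y to the left seen from the front, z up. The wheel stands up through its top on the left half, the button on the right half.
- wheel_axle (a point): Fixed point on the box: the axle's middle with the wheel not pressed, 45 mm left of the box's middle (box x = 0, y = +45 mm), 50 mm above the bench. Axes as the box's; the axle runs along x. The black knurled wheel on it has radius 40 mm and is 24 mm wide, so its top is 90 mm above the bench. Friction of the rim with a fingertip is about that of rubber on plastic.
- carriage (a joint): How far the sprung axle with the wheel is pressed down, m: 0 up, at most 0.008. Pressed from above the wheel gives about 2 N at first touch and 0.7 N more per mm, so 4 mm down is about 4 to 5 N.
- wheel_flanks: The wheel's two grey side discs, its flanks: radius 36 mm (4 mm below the rim), 2.5 mm thick, one on each side of the black rim. Not to be pinched or pushed. Origin on the axle, mid-width; it turns with the wheel.
- pointer (a point): Middle of the aluminium pointer line across the wheel's rim, 40 mm from the axle. It points at the rows of black raised dots, 1, 2, 3, 4 from left to right, on the fixed grey half drum (radius 31 mm, 26 mm wide) in front of the wheel. A narrower plain half drum stands behind the wheel.
- speed_wheel (a joint): Angle of the wheel, rad; 0 with the pointer line straight up, growing as the wheel's top goes right seen from the front (to box -y). Clicks in at -0.90 (one dot), -0.30 (two), +0.30 (three), +0.90 (four); stops at -1.1, +1.1. Starts at one or two dots (or just rolling into one). A spring draws it to the nearer click; humps at -0.6, 0, +0.6 take about 1 N at the rim to roll over.
- start_button_top (a point): Middle of the upper face of the round grey push button, 28 mm across, on a black collar on the box top, 100 mm to the right of the wheel (box x = 0, y = -55 mm). It goes straight down.
- start_button (a joint): Travel of the button, m: 0 up, 0.006 fully down; a spring of about 5 N at full travel brings it up again.
- screwdriver: Red-handled screwdriver, 223 mm long, lying loose on the bench in front of the box. Bystander.
- wedge: Dark wood wedge, 100 mm long, 22 mm high, loose to the right of the box. Bystander.
- offcut: Wood offcut, 38x160x19 mm, loose to the right of the wedge. Bystander.
- sanding_block_1: Grey sanding block, 60x103x34 mm, loose behind the box. Bystander.
- tape_measure: Tape measure, 37x77x62 mm, standing loose behind the box. Bystander.

How it is judged:
By the outcome, as a careful person would: the job done as asked, in the order asked, and still so for the second after the job is handed in, with the robot touching nothing.
It also fails if it takes over 54 s, if anything falls off the work surface, if the arm or the gripper's body presses on something with over 40 N, if the wrist force passes 120 N, or if a joint passes its speed limit or range.

## Working session

There is one attempt and no reset: what is moved stays moved. The work goes in short steps, Python scripts to look and compute and a tool call to move; the robot and the scene stay as the last step left them, time stands still between calls to the robot, and variables do not carry over. Pictures are saved under pics/ and viewed, and the job is handed in when it is done.

Besides the shell and the picture viewer there is one more tool, called after "Request:" as name([rows], argument=value, ...), one row to a line, values as JSON. carry_out: Moves the arm, as the interface text tells. Its arguments: {"type":"object","properties":{"targets":{"type":"array","items":{"type":"array","items":{"type":"array","items":{"type":"number"}}}},"force":{"type":"number"}},"required":["targets"]}

```bash
mkdir -p pics; ls
cat > h.py <<'E'
from bench import manip
import numpy as np, cv2
def save(cam,fn):
    im,d=manip.grab_frame(cam); cv2.imwrite(fn,im[:,:,::-1]); return im,d
def proj(cam,P):
    c=manip.camera_params(cam);R=np.array(c["orientation"]);e=np.array(c["eye"])
    p=R.T@(np.array(P,float)-e); q=np.array([p[0],-p[1],-p[2]]); u=np.array(c["mtx"])@q; return u[:2]/u[2]
def unproj(cam,u,v,d):
    c=manip.camera_params(cam);R=np.array(c["orientation"]);e=np.array(c["eye"])
    q=np.linalg.inv(np.array(c["mtx"]))@np.array([u,v,1.])*d
    return R@np.array([q[0],-q[1],-q[2]])+e
E
python3 - <<'E'
from h import *
for c in("side","top"):
    save(c,f"pics/{c}0.png")
    p=manip.camera_params(c);print(c,{k:np.round(v,3).tolist() if not isinstance(v,str) else v for k,v in p.items()})
    for t in("control_box","wheel_axle","pointer","start_button_top"):
        print(t,[(round(r["p"],2),np.round(r["position"]).tolist()) for r in manip.tip_of(c,t)][:3])
o=manip.get_obs();print(o)
E
```

```text
pics
side {'mtx': [[440.955, 0.0, 319.036], [0.0, 440.955, 196.59], [0.0, 0.0, 1.0]], 'eye': [119.353, 368.915, 408.792], 'orientation': [[-0.876, 0.196, -0.441], [-0.482, -0.321, 0.815], [0.018, 0.927, 0.376]]}
control_box [(0.64, [525.0, -292.0, -4.0])]
wheel_axle [(0.96, [544.0, -248.0, 51.0])]
pointer [(0.98, [551.0, -221.0, 83.0])]
start_button_top [(0.74, [710.0, -201.0, 2.0])]
top {'mtx': [[409.774, 0.0, 320.391], [0.0, 409.774, 208.203], [0.0, 0.0, 1.0]], 'eye': [376.678, -374.626, 929.028], 'orientation': [[0.174, 0.964, -0.203], [-0.985, 0.17, -0.039], [-0.003, 0.207, 0.978]]}
control_box [(0.94, [527.0, -290.0, 0.0])]
wheel_axle [(0.69, [542.0, -245.0, 55.0]), (0.42, [703.0, -201.0, -3.0]), (0.22, [526.0, -290.0, 2.0])]
pointer [(0.84, [549.0, -225.0, 73.0])]
start_button_top [(0.43, [509.0, -346.0, 74.0])]
{'t': 0.5, 'joint_positions': array([ 1.03891288,  0.47705485,  0.02239062,  1.55544617, -0.01153166,
        1.10930768, -0.08311018]), 'qd': array([-0.00219919, -0.00031731, -0.00082029,  0.00119931, -0.00023521,
        0.00118314,  0.00078604]), 'joint_torque': array([-1.25242037e-03, -5.95805669e+01,  1.60452604e+00, -2.81290412e+01,
        1.23419255e-02,  2.57704800e-03, -8.39327413e-06]), 'tool_pos': array([ 277.57933866, -615.26878223,  239.25137473]), 'orientation': array([[ 9.11555099e-01,  4.11177945e-01, -3.54231793e-06],
       [ 4.11177943e-01, -9.11555094e-01,  9.81305695e-05],
       [ 3.71201079e-05, -9.09079440e-05, -9.99999995e-01]]), 'ft_force': array([ 0.40356397, -0.46057656,  0.41141616]), 'ft_torque': array([ 0.00156407,  0.08236257, -0.05628209]), 'width': 85.32630389160474}
```

View pics/side0.png

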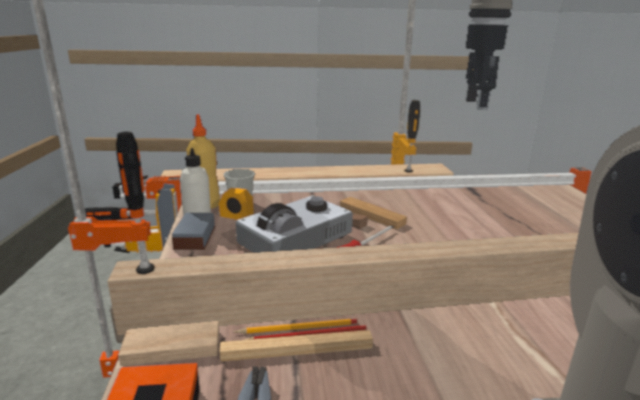

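View pics/top0.png

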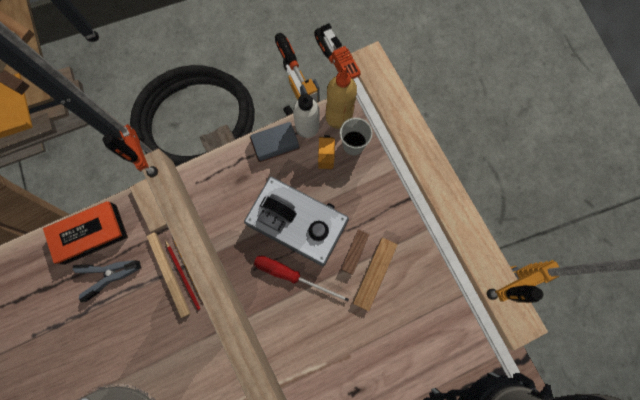

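Run:
```python
from h import *
im,d=save("top","pics/top1.png")
cv2.imwrite("pics/top1z.png",cv2.resize(im[160:280,220:400][:,:,::-1],None,fx=4,fy=4,interpolation=cv2.INTER_CUBIC))
c=manip.camera_params("top")
r=manip.regions_of("top","control_box")
m=r[0]["mask"];print(r[0]["p"],m.sum())
vs,us=np.nonzero(d>0)
R=np.array(c["orientation"]);K=np.array(c["mtx"])
q=np.linalg.inv(K)@np.stack([us,vs,np.ones_like(us)])*d[vs,us]
P=(R@np.stack([q[0],-q[1],-q[2]])).T+np.array(c["eye"])
s=m[vs,us]&(abs(P[:,2]-56.5)<5)
Q=P[s];print(s.sum(),np.median(Q[:,2]))
rect=cv2.minAreaRect(Q[:,:2].astype(np.float32));print(rect,cv2.boxPoints(rect))
b=m[vs,us]; print(np.percentile(P[b][:,2],[1,10,50,90,99,100]))
# beams heights
for (u,v) in [(160,180),(200,260),(240,340),(450,200),(505,310),(160,165),(126,145),(358,100),(340,80),(304,110),(420,180),(326,150),(355,135)]:
    print((u,v),np.round(unproj("top",u,v,d[v,u])))
im,d=save("side","pics/side1.png")
cv2.imwrite("pics/side1z.png",cv2.resize(im[180:270,220:370][:,:,::-1],None,fx=5,fy=5,interpolation=cv2.INTER_CUBIC))
```

```text
0.88 5137
3614 56.52952958499486
((524.58740234375, -292.0318908691406), (198.91595458984375, 119.65796661376953), 71.88816833496094) [[ 436.80408 -367.96268]
 [ 550.5332  -405.1611 ]
 [ 612.3707  -216.1011 ]
 [ 498.6416  -178.90268]]
[12.40989715 53.76042008 57.12422612 79.09024163 90.51142282 94.5168967 ]
(160, 180) [553.   7.  87.]
(200, 260) [ 402. -118.   90.]
(240, 340) [ 264. -232.   92.]
(450, 200) [ 632. -622.   32.]
(505, 310) [ 414. -764.   31.]
(160, 165) [585.  15.  87.]
(126, 145) [574.  16. 236.]
(358, 100) [ 849. -381.    8.]
(340, 80) [ 796. -338.  183.]
(304, 110) [ 744. -272.  130.]
(420, 180) [ 667. -550.   31.]
(326, 150) [ 690. -329.   60.]
(355, 135) [ 755. -388.   17.]
```

View pics/top1z.png

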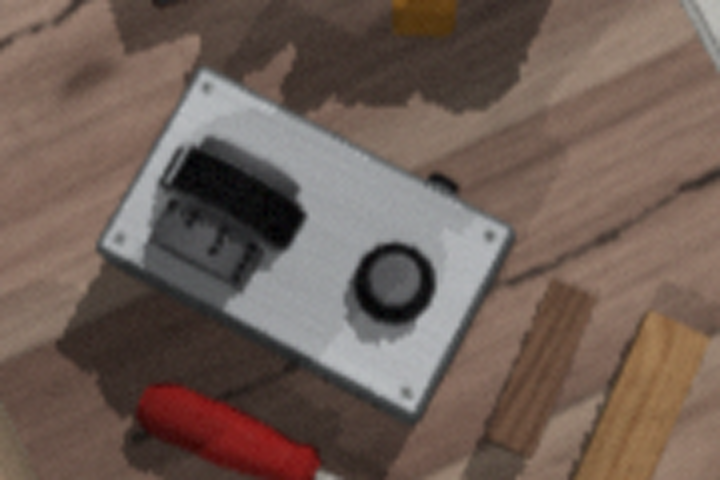

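View pics/side1z.png

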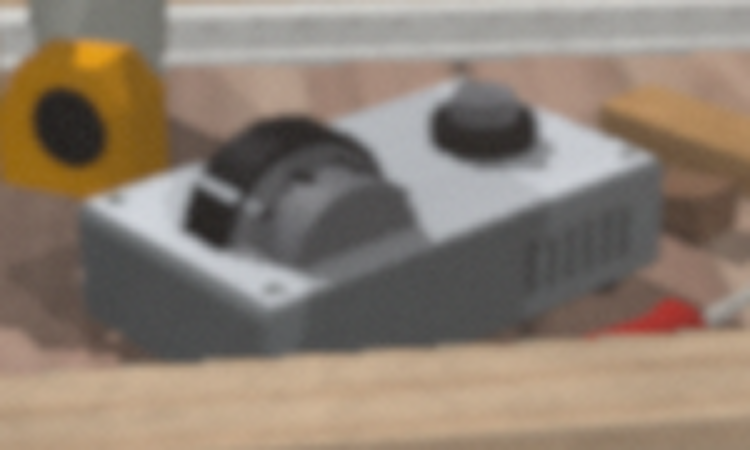

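Request:
carry_out([
  [[0,0,-6,3.8,5.4,0,1],[0,0,-12,7.6,10.8,0,1],[0,0,-18,11.4,16.2,0,1],[0,0,-24,15.1,21.6,0,1],[0,0,-30,18.9,27,-2,1],[0,0,-36,22.7,32.4,-4,1],[0,0,-42.4,26.5,37.75,-6,1],[0,0,-42.4,26.5,37.75,-8,1]],
], force=20)

```text
t: 1.65
tool_pos: [545.7, -234.0, 159.7]
orientation: [[0.951, -0.308, 0.003], [-0.308, -0.951, 0.0], [0.003, -0.001, -1.0]]
ft_force: [0.2, -0.2, -0.4]
width: 0.1
```

Run:
```python
from h import *
o=manip.get_obs();print(o)
im,d=save("top","pics/top2.png");im2,_=save("side","pics/side2.png")
cv2.imwrite("pics/c2.png",np.vstack([cv2.resize(im[140:290,200:410][:,:,::-1],(420,300)),cv2.resize(im2[130:270,200:400][:,:,::-1],(420,294))]))
```

```text
{'t': 1.65, 'joint_positions': array([ 0.2992027 ,  0.42885335,  0.00210926,  1.83276547, -0.00297234,
        0.87685398, -1.58056925]), 'qd': array([-0.30540459,  0.35571083, -0.04879101,  0.10305424,  0.05269467,
       -0.43155279, -0.37973808]), 'joint_torque': array([  0.47164159, -55.95126987,   0.47516763, -24.42178309,
        -0.23028877,   0.69551915,  -0.0968188 ]), 'tool_pos': array([ 545.67445293, -234.00406144,  159.74669696]), 'orientation': array([[ 9.51473481e-01, -3.07711968e-01,  3.39989451e-03],
       [-3.07715073e-01, -9.51478460e-01,  4.18287985e-04],
       [ 3.10621417e-03, -1.44418871e-03, -9.99994133e-01]]), 'ft_force': array([ 0.18134343, -0.19089958, -0.38739358]), 'ft_torque': array([ 0.01934639, -0.01890875, -0.00076049]), 'width': 0.05531948470289694}
```

View pics/c2.png

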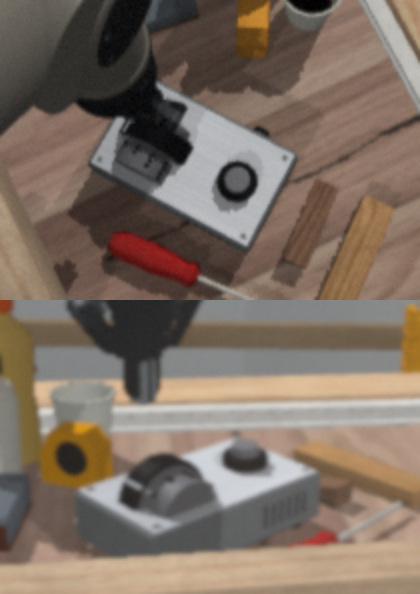

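Request:
carry_out([
  [[0,0,0,-0.34,-0.38,-2,1],[0,0,0,-0.34,-0.38,-4,1],[0,0,0,-0.34,-0.38,-5.2,1],[0,0,0,-0.34,-0.38,-5.2,1]],
])

```text
t: 2.25
tool_pos: [539.5, -236.5, 104.1]
orientation: [[0.952, -0.305, -0.005], [-0.305, -0.952, 0.004], [-0.006, -0.002, -1.0]]
ft_force: [-0.0, -0.0, 0.3]
width: 0.2
```

Request:
carry_out([
  [[0,0,0,0.28,-0.13,0.2,1],[0,0,0,0.28,-0.13,0.2,1],[0,0,0,0.28,-0.13,0.2,1],[0,0,0,0.28,-0.13,0.2,1]],
])

```text
t: 2.75
tool_pos: [542.3, -237.8, 106.3]
orientation: [[0.952, -0.305, -0.004], [-0.305, -0.952, 0.004], [-0.005, -0.002, -1.0]]
ft_force: [0.5, 0.1, 0.0]
width: 0.3
```

Run:
```python
from h import *
im,d=save("top","pics/top3.png");im2,_=save("side","pics/side3.png")
o=manip.get_obs();print(o['t'],o['tool_pos'],o['ft_force'])
cv2.imwrite("pics/c3.png",np.hstack([cv2.resize(im[170:270,230:360][:,:,::-1],None,fx=3,fy=3),cv2.resize(im2[170:270,220:350][:,:,::-1],None,fx=3,fy=3)]))
```

```text
2.85 [ 542.20993109 -237.70908522  106.13494861] [0.2670665  0.31349434 0.34101277]
```

View pics/c3.png

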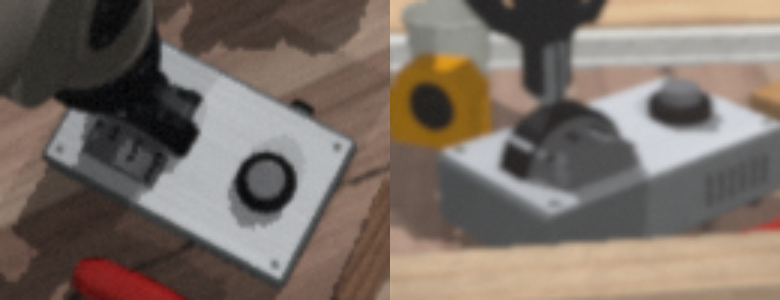

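Request:
carry_out([
  [[0,0,0,0,0,-0.6,1],[0,0,0,0,0,-1.0,1],[0,0,0,0,0,-1.25,1],[0,0,0,0,0,-1.25,1],[0,0,0,0,0,-1.25,1]],
])

```text
t: 3.48
tool_pos: [542.3, -237.6, 93.9]
orientation: [[0.953, -0.304, -0.005], [-0.304, -0.953, 0.004], [-0.006, -0.002, -1.0]]
ft_force: [-1.2, 0.6, 4.8]
width: -0.0
```

Request:
carry_out([
  [[0,0,0,-0.12,-0.38,0,1],[0,0,0,-0.25,-0.76,0,1],[0,0,0,-0.37,-1.14,0,1],[0,0,0,-0.5,-1.52,0,1],[0,0,0,-0.62,-1.9,0,1],[0,0,0,-0.75,-2.28,0,1],[0,0,0,-0.75,-2.28,0,1]],
])

```text
t: 4.35
tool_pos: [534.6, -261.0, 93.8]
orientation: [[0.952, -0.305, -0.005], [-0.305, -0.952, 0.004], [-0.005, -0.002, -1.0]]
ft_force: [-1.8, -0.2, 3.9]
width: 0.0
```

Run:
```python
from h import *
im,d=save("top","pics/top4.png");im2,_=save("side","pics/side4.png")
o=manip.get_obs();print(o['t'],o['tool_pos'],o['ft_force'])
for c in("top","side"): print([(round(r["p"],2),np.round(r["position"]).tolist()) for r in manip.tip_of(c,"pointer")][:3])
cv2.imwrite("pics/c4.png",np.hstack([cv2.resize(im[170:270,230:360][:,:,::-1],None,fx=3,fy=3),cv2.resize(im2[170:270,220:350][:,:,::-1],None,fx=3,fy=3)]))
```

```text
4.45 [ 534.85419399 -260.39865188   93.86204364] [-1.2449245   0.51395317  4.36828477]
[(0.41, [545.0, -244.0, 82.0])]
[(0.66, [544.0, -239.0, 93.0])]
```

View pics/c4.png

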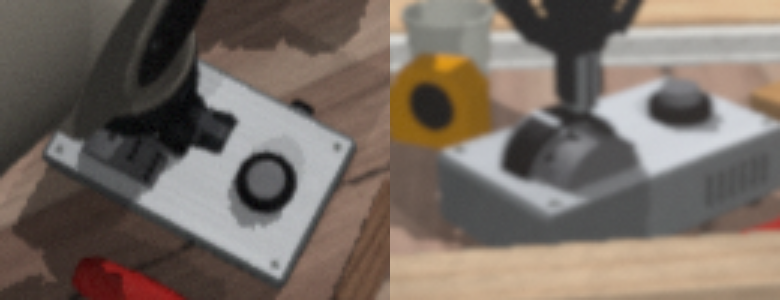

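Request:
carry_out([
  [[0,0,0,0,0,0.8,1],[0,0,0,0,0,1.6,1],[0,0,0,0.37,1.1,1.8,1],[0,0,0,0.75,2.28,1.8,1],[0,0,0,0.75,2.28,1.2,1],[0,0,0,0.75,2.28,1.2,1],[0,0,0,0.75,2.28,1.2,1]],
])

```text
t: 5.42
tool_pos: [542.1, -237.8, 105.6]
orientation: [[0.952, -0.305, -0.005], [-0.305, -0.952, 0.004], [-0.006, -0.002, -1.0]]
ft_force: [-0.1, 0.6, -0.4]
width: -0.3
```

Run:
```python
from h import *
im2,_=save("side","pics/side5.png")
o=manip.get_obs();print(o['t'],o['tool_pos'],o['ft_force'])
for c in("side",): print([(round(r["p"],2),np.round(r["position"]).tolist()) for r in manip.tip_of(c,"pointer")][:3])
B=np.array([524.6,-292.03]);yb=np.array([.3109,.9505]);xb=np.array([.9505,-.3109])
for a in(-.9,-.3,.3,.9):
  p=B+yb*(45-40*np.sin(a)); P=[*p,50+40*np.cos(a)]; u=proj("side",P); print(a,u)
  
cv2.imwrite("pics/c5.png",cv2.resize(im2[170:270,220:350][:,:,::-1],None,fx=6,fy=6,interpolation=cv2.INTER_CUBIC))
```

```text
5.475 [ 542.1314854  -237.87372468  105.66361252] [ 0.0103414  -0.06549478 -0.17391564]
[(0.59, [546.0, -241.0, 97.0]), (0.54, [542.0, -246.0, 49.0])]
-0.9 [264.57850843 216.88232303]
-0.3 [273.05882172 207.27016297]
0.3 [283.23368228 203.95703662]
0.9 [291.39058761 207.82360183]
```

View pics/c5.png

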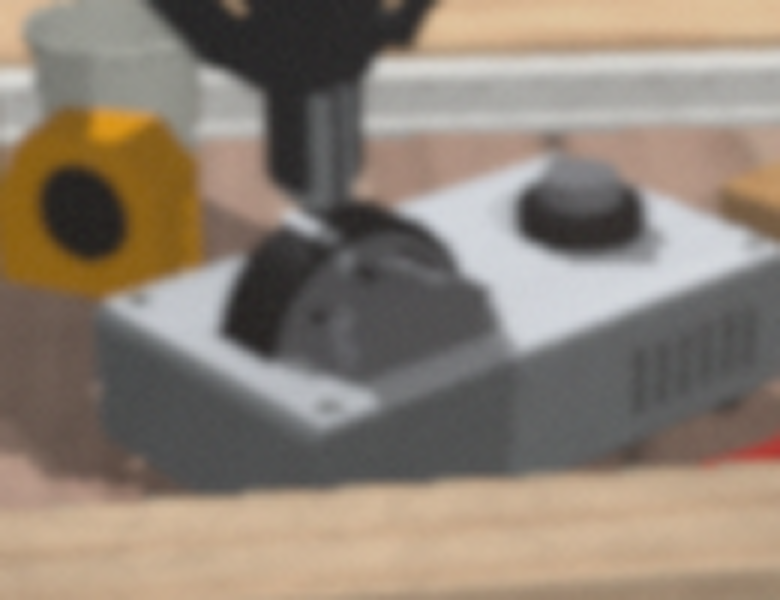

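Request:
carry_out([
  [[0,0,0,0,0,-0.6,1],[0,0,0,0,0,-1.0,1],[0,0,0,0,0,-1.2,1],[0,0,0,0,0,-1.2,1],[0,0,0,0,0,-1.2,1]],
])

```text
t: 6.15
tool_pos: [542.4, -237.9, 94.1]
orientation: [[0.952, -0.305, -0.004], [-0.305, -0.952, 0.004], [-0.005, -0.002, -1.0]]
ft_force: [-0.0, 0.8, 4.0]
width: 0.2
```

Request:
carry_out([
  [[0,0,0,-0.12,-0.38,0,1],[0,0,0,-0.25,-0.76,0,1],[0,0,0,-0.37,-1.14,0,1],[0,0,0,-0.5,-1.52,0,1],[0,0,0,-0.62,-1.9,0,1],[0,0,0,-0.75,-2.28,0,1],[0,0,0,-0.75,-2.28,0,1]],
])

```text
t: 7.02
tool_pos: [534.7, -261.3, 94.0]
orientation: [[0.952, -0.306, -0.004], [-0.306, -0.952, 0.003], [-0.005, -0.002, -1.0]]
ft_force: [-1.3, 0.2, 3.9]
width: -0.1
```

Request:
carry_out([
  [[0,0,0,0,0,0.8,1],[0,0,0,0,0,2,1],[0,0,0,0,0,5,1],[0,0,0,-1.0,-3,7,1],[0,0,0,-2,-6,7,1],[0,0,0,-2,-6,7,1],[0,0,0,-2,-6,7,1]],
])

```text
t: 7.9
tool_pos: [514.9, -320.3, 164.2]
orientation: [[0.952, -0.305, -0.004], [-0.305, -0.952, 0.004], [-0.005, -0.003, -1.0]]
ft_force: [-0.0, -0.5, 0.9]
width: 0.3
```

Run:
```python
from h import *
im,d=save("top","pics/top6.png");im2,_=save("side","pics/side6.png")
o=manip.get_obs();print(o['t'],o['tool_pos'],o['ft_force'])
for c in("top","side"): print([(round(r["p"],2),np.round(r["position"]).tolist()) for r in manip.tip_of(c,"pointer")][:3])
print([(round(r["p"],2),np.round(r["position"]).tolist()) for r in manip.tip_of("side","start_button_top")][:3])
B=np.array([524.6,-292.03]);yb=np.array([.3109,.9505])
for a in(-.3,0.,.3,.6,.9):
  p=B+yb*(45-40*np.sin(a)); P=[*p,50+40*np.cos(a)];print(a,np.round(P),proj("side",P),proj("top",P))
cv2.imwrite("pics/c6.png",cv2.resize(im2[170:270,220:350][:,:,::-1],None,fx=6,fy=6,interpolation=cv2.INTER_CUBIC))
cv2.imwrite("pics/d6.png",cv2.resize(im[170:270,230:360][:,:,::-1],None,fx=6,fy=6,interpolation=cv2.INTER_CUBIC))
```

```text
8.0 [ 515.25107148 -319.76869323  163.98326028] [0.48569478 0.32748431 0.34721138]
[]
[(0.6, [537.0, -259.0, 95.0]), (0.52, [709.0, -328.0, 3.0])]
[(0.61, [509.0, -345.0, 77.0])]
-0.3 [ 542. -238.   88.] [273.05882172 207.27016297] [271.31720847 204.06165905]
0.0 [ 539. -249.   90.] [278.17748611 204.70278038] [276.12211759 206.47041833]
0.3 [ 535. -260.   88.] [283.23368228 203.95703662] [281.12550218 209.24553254]
0.6 [ 532. -271.   83.] [287.76671383 205.04842135] [285.82192187 212.10617347]
0.9 [ 529. -279.   75.] [291.39058761 207.82360183] [289.74748504 214.76612603]
```

View pics/c6.png

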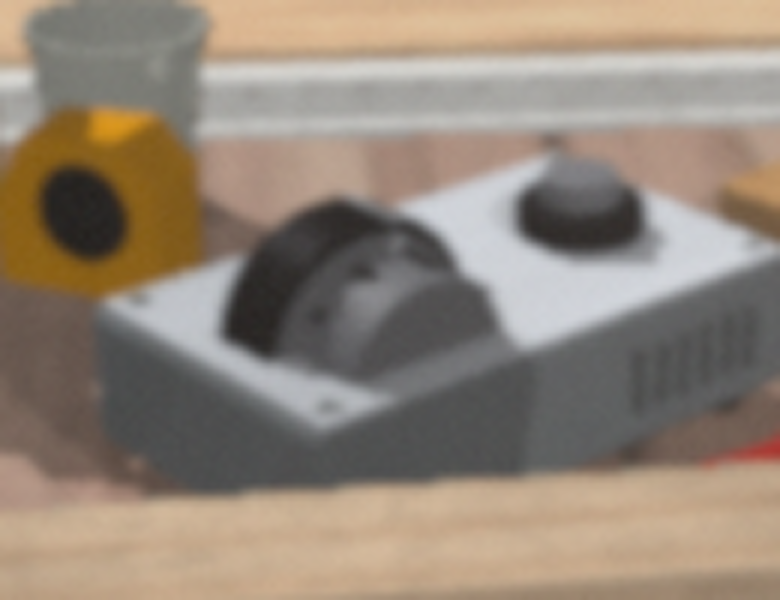

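View pics/d6.png

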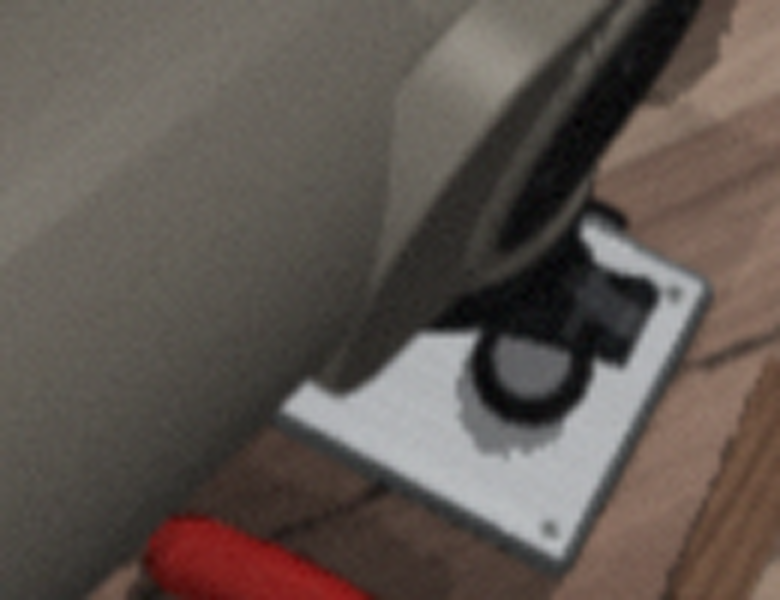

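Request:
carry_out([
  [[0,0,0,0,-5,2,1],[0,0,0,-1,-10,3,1],[0,0,0,-2,-15,3,1],[0,0,0,-3,-20,3,1],[0,0,0,-4,-25,3,1],[0,0,0,-4,-25,3,1],[0,0,0,-4,-25,3,1]],
])

```text
t: 9.02
tool_pos: [475.6, -569.3, 193.4]
orientation: [[0.953, -0.304, -0.004], [-0.304, -0.953, 0.005], [-0.006, -0.004, -1.0]]
ft_force: [0.4, 0.4, -0.1]
width: -0.1
```

Run:
```python
from h import *
im,d=save("top","pics/top7.png");im2,_=save("side","pics/side7.png")
o=manip.get_obs();print(o['t'],o['tool_pos'],o['ft_force'])
for c in("top","side"): print([(round(r["p"],2),np.round(r["position"]).tolist()) for r in manip.tip_of(c,"pointer")][:3])
print([(round(r["p"],2),np.round(r["position"]).tolist()) for r in manip.tip_of("top","start_button_top")][:3])
B=np.array([524.6,-292.03]);yb=np.array([.3109,.9505]);xb=np.array([.9505,-.3109])
a=cv2.resize(im2[170:270,220:350],None,fx=6,fy=6,interpolation=cv2.INTER_CUBIC)[:,:,::-1].copy()
b=cv2.resize(im[170:270,230:360],None,fx=6,fy=6,interpolation=cv2.INTER_CUBIC)[:,:,::-1].copy()
cv2.imwrite("pics/b7.png",b)
for t,col in((.3,(0,255,0)),(.9,(0,0,255))):
 for s in(-12,12):
  p=B+xb*s+yb*(45-40*np.sin(t)); P=[*p,50+40*np.cos(t)]
  u=(proj("side",P)-[220,170]+.5)*6; cv2.circle(a,tuple(int(i) for i in u),3,col,-1)
  u=(proj("top",P)-[230,170]+.5)*6; cv2.circle(b,tuple(int(i) for i in u),3,col,-1)
cv2.imwrite("pics/c7.png",a);cv2.imwrite("pics/d7.png",b)
```

```text
9.125 [ 476.48834172 -568.32683682  193.78354707] [ 0.10161096  0.10268414 -0.36269919]
[(0.71, [535.0, -268.0, 87.0])]
[(0.71, [536.0, -262.0, 95.0])]
[(0.46, [510.0, -342.0, 77.0])]
```

View pics/c7.png

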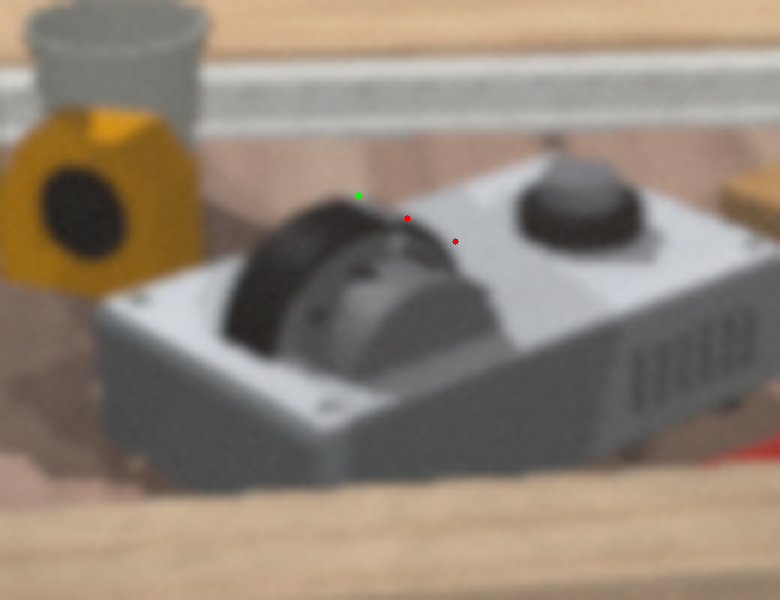

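View pics/d7.png

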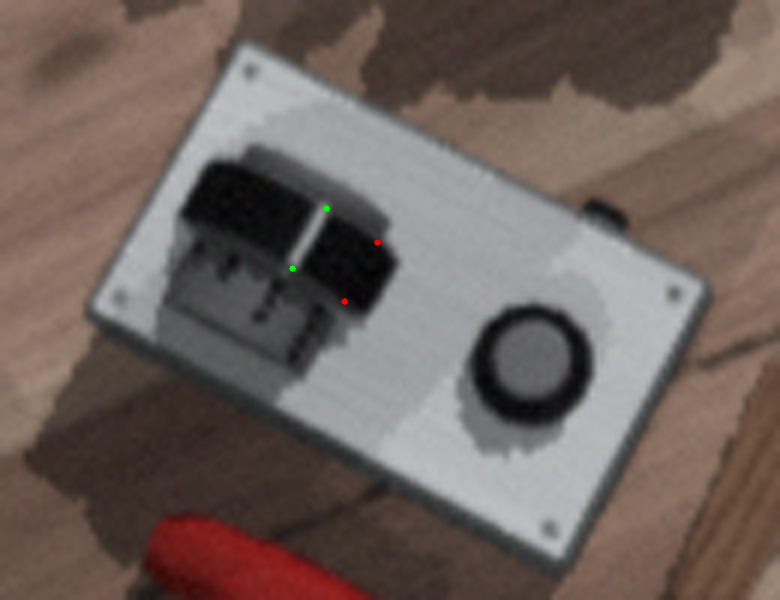

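Run:
```python
from h import *
im,d=manip.grab_frame("top")
z=np.array([[unproj("top",u,v,d[v,u]) for u in range(316,322)] for v in range(227,233)]).reshape(-1,3)
print(z.mean(0),z.std(0)); print(unproj("top",318.5,229,np.median(d[227:233,316:322])))
print(manip.get_obs()['tool_pos'])
```

```text
[ 507.91143253 -344.80450121   77.37340424] [3.60961809 3.58234766 1.36360473]
[ 508.93137798 -344.62359925   77.52562206]
[ 475.91185965 -569.24751359  194.19364022]
```

Request:
carry_out([
  [[0,0,0,0.6,5,0,1],[0,0,0,1.3,10,0,1],[0,0,0,2,15,0,1],[0,0,0,2.7,20,-3,1],[0,0,0,3.2,22.5,-6,1],[0,0,0,3.2,22.5,-8.5,1],[0,0,0,3.2,22.5,-9,1],[0,0,0,3.2,22.5,-9,1]],
])

```text
t: 10.32
tool_pos: [508.0, -344.8, 104.7]
orientation: [[0.953, -0.303, -0.004], [-0.303, -0.953, 0.004], [-0.005, -0.002, -1.0]]
ft_force: [-0.2, 0.3, -0.2]
width: 0.1
```

Request:
carry_out([
  [[0,0,0,0,0,0,1],[0,0,0,0,0,0,1]],
])

```text
t: 10.58
tool_pos: [508.4, -345.5, 105.7]
orientation: [[0.953, -0.304, -0.002], [-0.304, -0.953, 0.003], [-0.003, -0.002, -1.0]]
ft_force: [0.9, -0.3, -0.5]
width: -0.2
```

Request:
carry_out([
  [[0,0,0,0,0,-1,1],[0,0,0,0,0,-1.8,1],[0,0,0,0,0,-2.2,1],[0,0,0,0,0,-2.4,1],[0,0,0,0,0,-2.4,1],[0,0,0,0,0,-2.4,1]],
])

```text
t: 11.32
tool_pos: [508.1, -345.4, 81.8]
orientation: [[0.953, -0.304, -0.003], [-0.304, -0.953, 0.003], [-0.004, -0.002, -1.0]]
ft_force: [-2.4, 0.8, 3.0]
width: -0.1
```

Request:
carry_out([
  [[0,0,0,0,0,-0.15,1],[0,0,0,0,0,-0.3,1],[0,0,0,0,0,-0.3,1]],
])

```text
t: 11.7
tool_pos: [508.2, -345.5, 79.6]
orientation: [[0.953, -0.304, -0.003], [-0.304, -0.953, 0.003], [-0.003, -0.002, -1.0]]
ft_force: [-4.5, 2.5, 10.1]
width: -0.1
```

Request:
carry_out([
  [[0,0,0,0,0,-0.1,1],[0,0,0,0,0,-0.15,1],[0,0,0,0,0,-0.15,1]],
])

```text
t: 12.08
tool_pos: [508.3, -345.5, 79.5]
orientation: [[0.953, -0.304, -0.002], [-0.304, -0.953, 0.003], [-0.003, -0.002, -1.0]]
ft_force: [-6.6, 4.3, 16.2]
width: -0.1
```

Run:
```python
from h import *
im2,_=save("side","pics/side8.png")
cv2.imwrite("pics/c8.png",cv2.resize(im2[170:250,270:370][:,:,::-1],None,fx=7,fy=7,interpolation=cv2.INTER_CUBIC))
```

```text
(no output)
```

View pics/c8.png

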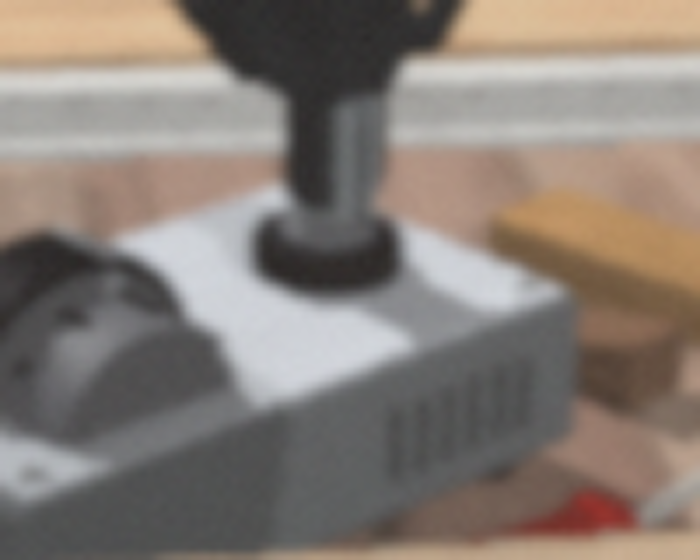

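Request:
carry_out([
  [[0,0,0,0,0,0.8,1],[0,0,0,0,0,2,1],[0,0,0,0,0,5,1],[0,0,0,0,-5,10,1],[0,0,0,-1,-11,11,1],[0,0,0,-3,-17,11,1],[0,0,0,-3,-22,11,1],[0,0,0,-3,-22,11,1]],
])

```text
t: 13.12
tool_pos: [474.8, -571.3, 189.2]
orientation: [[0.95, -0.311, -0.004], [-0.311, -0.95, -0.001], [-0.003, 0.002, -1.0]]
ft_force: [-0.2, -0.0, -0.9]
width: 0.0
```

Request:
carry_out([
  [[0,0,0,0,0,0,1],[0,0,0,0,0,0,1],[0,0,0,0,0,0,1],[0,0,0,0,0,0,1]],
])

```text
t: 13.62
tool_pos: [475.4, -570.6, 189.5]
orientation: [[0.951, -0.31, -0.003], [-0.31, -0.951, -0.001], [-0.003, 0.002, -1.0]]
ft_force: [1.7, 0.1, 0.8]
width: -0.2
```

Run:
```python
from h import *
im,d=save("top","pics/top9.png");im2,_=save("side","pics/side9.png")
o=manip.get_obs();print(o['t'],o['tool_pos'],o['ft_force'],abs(o['qd']).max())
z=np.array([[unproj("top",u,v,d[v,u]) for u in range(316,322)] for v in range(227,233)]).reshape(-1,3);print(z.mean(0))
print([(round(r["p"],2),np.round(r["position"]).tolist()) for r in manip.tip_of("top","pointer")][:2])
a=cv2.resize(im2[170:270,220:370],(600,400));b=cv2.resize(im[150:290,220:430],(600,400))
cv2.imwrite("pics/c9.png",cv2.resize(np.vstack([a,b])[:,:,::-1],(450,600)))
```

```text
13.725 [ 475.13936727 -570.92467606  189.39550525] [-0.19724505  0.14722411  0.49010007] 0.004703731285239374
[ 507.86084229 -344.81479994   77.69768831]
[(0.6, [532.0, -264.0, 85.0])]
```

View pics/c9.png

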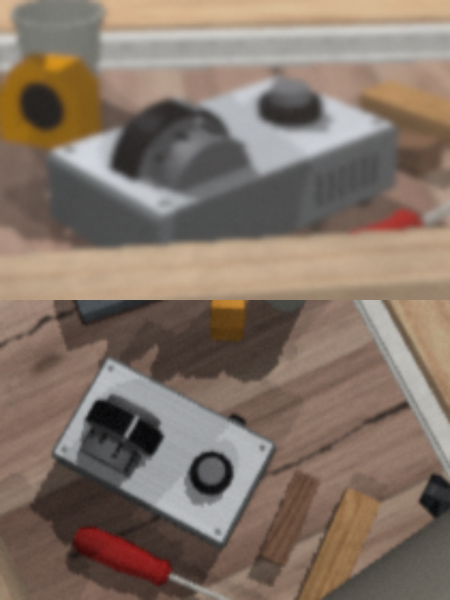

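```bash
python3 -c "
from bench import manip;print(manip.finish_job())"
```

```text
the job is handed in; nothing more can be done
None
```

The dust extractor is set to speed three and was then started with one full press of the button. I handed the job in at about 14 s on the robot's clock.

- **Wheel:** It started at one dot. I rolled it with the closed fingertip on the rim at about 4–5 N, in two strokes of 24 mm, going from one dot to two and then to three. With the arm moved clear, the top picture showed the pointer line exactly on the predicted +0.30 rad position, and that was before I pressed the button. I never pressed on the flanks.
- **Button:** It met a hard stop with the fingertip at z = 71.5 mm, about 6 mm below its rest height of 77.5 mm, where the force rose to 16 N. I read that as fully down from the force and the height, since the button's own travel can't be measured directly. After release its face was back at 77.7 mm.
- **Last check:** The pointer still sat at three dots, and the arm was clear and still. The bystander items visible in the close-up pictures looked unmoved. The sanding block showed only in part, so I did not confirm it.
- **Disagreement:** The trained network's pointer reading was 5–8 mm off at times. I relied on the picture with the projected line instead.

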